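# Pin a turned stub in the clamping jig

## Task

Stand the loose turned stub on the steel jig's base, thick end down and about midway across the base, between the fixed stop and the sliding jaw, and let go of it. Then slide the jaw until it presses the stub snugly against the stop, and lock it there by pushing the knobbed pin from the wooden rack fully home through the hole in the jaw into the hole in the base. Leave the bolt, the flange and the brush where they are.

Things in the scene. Friction and masses are not known exactly. Their poses are not given: they have to be found in the camera images.
- jig: Steel clamping jig, fixed to the bench. Dark base plate 90 (x) x 250 (y) x 20 mm thick; origin at the centre of its underside, x across, y along the sliding direction (towards the fixed stop), z up. The stub stands on the base's top, at z 20. Two guide strips 5 mm high (x 24 to 32 mm either side, y from -122 to -8) flank the jaw.
- stop: Fixed stop at the jig's +y end: upright steel block 56 mm wide (x), 25 mm thick, 40 mm high above the base, with a 10 mm high foot behind it (+y). Origin: bottom centre of its face that looks to the jaw, at jig y = 60, z = 20 mm. Axes as the jig.
- jaw_top (a point): Centre of the top of the sliding jaw's upright, 60 mm above the bench. The upright is 44 mm wide (x), 20 mm thick (y), 40 mm high above the base: its clamping face is 10 mm to +y of this point. Behind it (-y) a flat tail, 44 mm wide, 18 mm thick and reaching 70 mm behind this point, slides on the base. Axes as the jig.
- jaw (a joint): Slide of the jaw, m: the gap between jaw and stop faces is 0.040 + this value. 0.050 is fully open, it shrinks as the jaw moves to the stop (jig +y); 0.004 when closed on the 44 mm stub. About 2 N of friction; it stays where it is left.
- jaw_hole (a point): Centre of the mouth of the hole in the jaw's tail, on the tail's top (38 mm above the bench), 40 mm behind (-y of) jaw_top. Vertical, through the 18 mm tail, 14 mm diameter with chamfered mouth.
- base_hole (a point): Centre of the mouth of the vertical through hole in the base plate (its top, 20 mm above the bench), at jig y = -34 mm; 15 mm diameter, 20 mm deep. It lies under jaw_hole when the jaw is closed on the stub; mostly hidden by the jaw.
- stub: Loose turned aluminium shaft stub, about 0.22 kg, standing upright on the bench: thick part 44 mm diameter and 44 mm high, above it a 28 mm diameter spigot 22 mm high (66 mm overall). Origin: centre of the underside; z along its axis towards the spigot.
- rack: Wooden pin rack, fixed, 130 (x) x 60 (y) x 45 mm high, with two vertical holes at x = -30 and +30 mm; one holds the pin, the other the bolt. Origin: centre of the underside.
- pin: Steel locking pin, about 0.1 kg, standing in the rack: shank 12 mm diameter, 36 mm long with tapered tip; collar 26 mm diameter, 6 mm thick (36 to 42 mm from the tip); dark cylindrical knob 20 mm diameter, 28 mm high (42 to 70 mm). Origin: centre of the tip's end; z towards the knob. Collar rests on the rack's top. Fully home: collar on the jaw's tail.
- bolt: Bystander: steel bolt in the other rack hole, flat hexagonal head 22 mm across and 8 mm high, shank 12 x 30 mm. Origin: the shank's end.
- flange: Bystander: flat steel ring 84 mm outside, 44 mm inside, 12 mm thick, lying on the bench. Origin: centre of the underside.
- brush: Bystander: a hand brush lying on the bench.
There are look-alikes about, which are no part of the job. What is shaped like the pin but green is not meant.

How it is judged:
On the way, in this order (a step that is already met when the one before it is completed fails the run):
1. the stub stands on the jig's base, thick end down, between stop and open jaw, within 14 mm of mid-width, and has been let go (x of stub in the frame of jig between -0.014 and 0.014 m and z of stub in the frame of jig between 0.016 and 0.024 m and angle between stub's own z axis and vertical below 0.1 rad and y of stub in the frame of jig between -0.04 and 0.0395 m and contact force between the fingers and stub below 0.1 N and value of joint jaw above 0.006 m), for 0.2 s.
2. the jaw presses the stub against the stop (over 1 N on both sides) (contact force between jaw and stub above 1 N and contact force between stub and stop above 1 N), for 0.1 s.
At the end, for the whole second after the job is handed in: Stub upright (0.1 rad), thick end down, on the base, within 14 mm of mid-width and 2.5 mm of the stop; jaw gap 42 to 46 mm; pin upright (0.1 rad) in both holes, within 4 mm of the base hole's axis, tip at most 4.5 mm above the bench (collar on the jaw's tail); pin and stub at rest (x of stub in the frame of jig between -0.014 and 0.014 m and z of stub in the frame of jig between 0.016 and 0.024 m and angle between each of stub, pin's own z axis and vertical below 0.1 rad and y of stub in the frame of jig between 0.0355 and 0.0395 m and value of joint jaw between 0.002 and 0.006 m and z of pin in the frame of jig below 0.0045 m and horizontal distance between pin and base_hole below 0.004 m and linear speed of each of pin, stub below 0.02 m/s); the robot touches nothing.
It fails at once if the bolt, flange or brush is moved more than 25 mm (distance of any of bolt, flange, brush from where it was at the start of the episode above 0.025 m).
It also fails if it takes over 67 s, if anything falls off the work surface, if the arm or the gripper's body presses on something with over 40 N, if the wrist force passes 120 N, or if a joint passes its speed limit or range.

## Robot

A 6-joint arm with a two-finger parallel gripper is mounted at the origin on the work surface. World frame = base frame: x ahead of the robot, y to its left, z up, the work surface at z = 0. Lengths are in m, angles in rad, forces in N, time in s.
With the tool pointing down it reaches from about 0.225 to 0.875 m from the base axis. Payload 3.4 kg.
Tool frame: the origin (TCP) lies midway between the tips of the shut fingers; the grasp point (between the pads) lies 19 mm behind it; z points along the fingers, y is the line along which they close (so a half turn about z gives the same grasp; the last joint's range is limited). The gripper opens to 85 mm and grips with 20 to 120 N. Pads are 22 mm wide; open, the fingers measure 114 mm over their backs; the gripper's body (76 mm by 85 mm) begins 54 mm behind the grasp point. The pads swing forward as they close: fully open they stand 13 mm farther back than shut.
Start: joints at [1.071, 0.276, 1.505, -0, 1.361, -0.121], TCP at [0.213, 0.534, 0.231] pointing down, gripper open.
Joint ranges: [-2.89, 2.89], [-0.75, 2.08], [0.22, 2.7], [-1.18, 4.32], [0.11, 2.71], [-2.7, 2.7]. Speed limits (rad/s): [2.57, 2.57, 3.14, 3.14, 3.14, 3.14].

## Interface

Orientations are given as [roll, pitch, yaw] about the fixed x, y, z axes, in that order (R = Rz(yaw) Ry(pitch) Rx(roll)).
In Python, from station import * gives the robot as it stands.
- The arm moves only by the tool apply_moves, never from a script. Its argument "commands" is a list of rows, each a list of 6 numbers: the shift along the tool's x, y, z in cm, then the turn, a rotation vector about the tool's x, y, z in rad. A call has 1 to 10 rows; each row shifts and turns the commanded pose from where the row before left it, along the tool's axes as they then stand; what a row does not reach is not made up. A row lasts 1/8 s, in which the tool goes at most 62.5 mm and 10.7 degrees, less where a joint would pass 70% of its speed; a pose out of reach is approached as far as the arm can. A call is refused whole if a number of a shift passes 6.25 or a number of a turn 0.188, either way. A call with a gripper value outside its range is refused whole. "jaw" is the closure, from 0 (fully open) to 1 (shut), set as the call begins (left out, the last holds). The fingers move at their own pace and stop on an object; the grip force is fixed at half the most. Time passes only in rows, so rows that do not move let the fingers close. It gives the time, the measured TCP pose, the force, the opening and the grip force at its end, in the units of the state.
- sense(): the state, without advancing time (a new reading comes with each control period).
- snapshot(name): name is "scene" or "top" or "wrist"; returns (picture, depth): 384x512x3 uint8, red, green, blue; 384x512 float32, m along the optical axis (not along the pixel's ray), 0 where there is no reading.
- get_calibration(name): a dict with "mtx" (3x3 intrinsics, pixels), "R" (3x3) and "t" (3): a world point X has camera coordinates R X + t. Camera axes: x right, y down, z forward; pixel columns grow to the right and rows downward; lengths in m; the calibration is good to about 2 mm. A picture is of the moment at which its call begins: read the wrist's pose just before it. get_calibration takes no time and is no camera call; for the wrist camera it gives the pose at the moment of the call.
- sign_off(): hands the job in; it is judged then, once.
The state is a dict: "clock": time; "joint_positions": joint angles; "joint_vel": joint speeds; "effort": joint torques, N m; "ee_pos": TCP position; "eef_rot": TCP orientation; "contact_force": force on the tool from outside, world axes, zero at the start; "ft_torque": the same for the moment, N m; "finger_gap": finger opening in m; "gripper_force": force on a finger pad.
Only numpy, scipy, OpenCV 4.12 (cv2) and the standard library are available. Lean on these libraries where they do the work, as an engineer would, in place of code of your own. Each camera call takes 0.05 s, during which the arm holds its last target. There are 200 camera calls.

## Working session

There is one attempt and no reset: what is moved stays moved. The work goes in short steps, Python scripts to look and compute and a tool call to move; the robot and the scene stay as the last step left them, time stands still between calls to the robot, and variables do not carry over. Pictures are saved under pics/ and viewed, at most 10 in all, crops included, and the job is handed in when it is done.

Besides the shell and the picture viewer there is one more tool, called after ">>>" as a command line: name --pt "numbers of a row" for each row, then --argument value for the rest. apply_moves: Moves the arm, as the interface text tells. Its arguments: {"type":"object","properties":{"commands":{"type":"array"},"jaw":{"type":"number"}},"required":["commands"]}

```bash
ls; mkdir -p pics
python3 - <<'E'
from station import *
import cv2,numpy as np,pickle
s=sense();print(s)
d={}
for n in ("scene","top"):
    p,z=snapshot(n);c=get_calibration(n);d[n]=(p,z,c)
    cv2.imwrite(f"pics/{n}0.png",cv2.cvtColor(p,cv2.COLOR_RGB2BGR));print(n,c)
pickle.dump(d,open("d0.pkl","wb"))
E
```

```text
pics
{'clock': 0.0, 'joint_positions': array([ 1.07100199e+00,  2.76586988e-01,  1.50614065e+00, -2.49923325e-05,
        1.36068890e+00, -1.21023046e-01]), 'joint_vel': array([-0.00235493,  0.00086951, -0.0003944 , -0.00191176, -0.00126812,
       -0.0003506 ]), 'effort': array([ 8.79077306e-04, -4.16764426e+01, -2.45811385e+01,  2.52206910e-04,
        1.06239933e-02,  2.11664747e-05]), 'ee_pos': array([0.21239262, 0.53376471, 0.23044128]), 'eef_rot': array([-3.13977916e+00, -1.95938777e-04,  2.76282642e+00]), 'contact_force': array([-0.24998451, -0.24374466,  0.01362207]), 'ft_torque': array([-0.0199643 , -0.05845995,  0.00248765]), 'gripper_force': 0.0, 'finger_gap': 0.08540607813150809}
scene {'mtx': array([[439.78581788,   0.        , 255.88792079],
       [  0.        , 439.78581788, 189.15200827],
       [  0.        ,   0.        ,   1.        ]]), 'R': array([[ 0.21988494,  0.97548514,  0.00890773],
       [ 0.56323101, -0.11949226, -0.81761386],
       [-0.79650577,  0.18479808, -0.57569803]]), 't': array([-0.11289202, -0.26397166,  1.46594085])}
top {'mtx': array([[400.77784612,   0.        , 255.78097827],
       [  0.        , 400.77784612, 192.39911564],
       [  0.        ,   0.        ,   1.        ]]), 'R': array([[-0.01557757, -0.99983238,  0.00961995],
       [-0.98111615,  0.01342947, -0.19295272],
       [ 0.19279119, -0.01244403, -0.9811609 ]]), 't': array([-0.02188133,  0.58116113,  1.06999397])}
```

View pics/scene0.png

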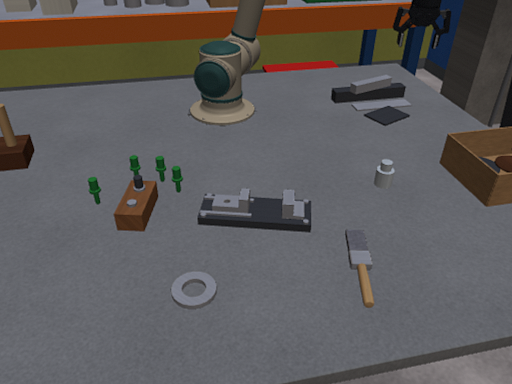

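View pics/top0.png

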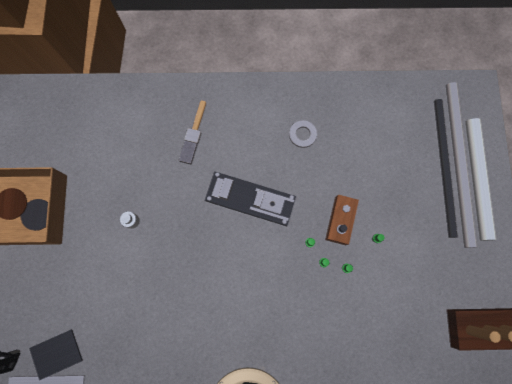

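The scene view shows the stub at (384,175), the jig around (257,210) with its stop on the right, and the rack at (137,204), with the dark-knobbed pin at (139,183) and the flat bolt at (131,204). The top view has them at stub (129,219), jig (250,198), pin (342,229) and bolt (347,209). The four green look-alikes at top (310,242), (325,263), (348,268) and (379,238) are excluded by colour, so the pin is the dark knob in the rack.

```bash
cat > h.py <<'E'
import cv2,numpy as np,pickle
def cloud(z,c):
    v,u=np.indices(z.shape); m=c["mtx"]
    P=np.stack([(u-m[0,2])/m[0,0]*z,(v-m[1,2])/m[1,1]*z,z],-1)
    W=(P-c["t"])@c["R"]; W[z<=0]=np.nan; return W
def ray(uv,c,h):
    m=c["mtx"];d=c["R"].T@np.linalg.solve(m,[uv[0],uv[1],1.]);o=-c["R"].T@c["t"]
    return o+d*(h-o[2])/d[2]
def tri(obs):
    A=np.zeros((3,3));b=np.zeros(3)
    for uv,c in obs:
        d=c["R"].T@np.linalg.solve(c["mtx"],[uv[0],uv[1],1.]);d/=np.linalg.norm(d);o=-c["R"].T@c["t"]
        M=np.eye(3)-np.outer(d,d);A+=M;b+=M@o
    return np.linalg.solve(A,b)
E
python3 - <<'E'
from h import *
d=pickle.load(open("d0.pkl","rb"))
p,z,c=d["top"];W=cloud(z,c);H=W[...,2]
print("bench",np.nanmedian(H[100:300,60:460]))
roi={"stub":(108,198,150,240),"jig":(200,165,302,230),"rack":(322,190,362,250)}
for n,(a,b,e,f) in roi.items():
    w=W[b:f,a:e];h=w[...,2]
    for lo,hi in ((.012,.03),(.03,.05),(.05,.075),(.06,.1)):
        k=(h>lo)&(h<hi)
        if k.sum()>5: print(n,lo,hi,k.sum(),w[k].mean(0).round(4),np.median(h[k]).round(4))
# jig base rectangle by dark mask on the bench plane
g=p.max(2);out=[]
big=cv2.resize(p[160:255,195:370],None,fx=4.5,fy=4.5,interpolation=cv2.INTER_CUBIC)
s=d["scene"][0][150:235,80:320];big2=cv2.resize(s,(787,279),interpolation=cv2.INTER_CUBIC)
big=cv2.resize(big,(787,320));im=np.vstack([big[:320],big2])
cv2.imwrite("pics/crop1.png",cv2.cvtColor(im,cv2.COLOR_RGB2BGR))
E
```

```text
bench 0.001040594626258566
stub 0.012 0.03 29 [0.5058 0.3146 0.0218] 0.0214
stub 0.03 0.05 110 [0.5096 0.3234 0.043 ] 0.0437
stub 0.05 0.075 99 [0.5122 0.3284 0.0643] 0.0655
stub 0.06 0.1 84 [0.5128 0.3299 0.0659] 0.0659
jig 0.012 0.03 1915 [ 0.5695 -0.0136  0.0216] 0.0213
jig 0.03 0.05 444 [ 0.5633 -0.0368  0.037 ] 0.0375
jig 0.05 0.075 305 [0.5822 0.0198 0.0602] 0.0604
jig 0.06 0.1 172 [0.5833 0.0192 0.0619] 0.0616
rack 0.012 0.03 52 [ 0.4948 -0.2474  0.0223] 0.0225
rack 0.03 0.05 903 [ 0.5034 -0.2722  0.0452] 0.0456
rack 0.05 0.075 86 [ 0.5086 -0.2736  0.0543] 0.0526
rack 0.06 0.1 51 [ 0.4744 -0.2644  0.0775] 0.0786
```

View pics/crop1.png

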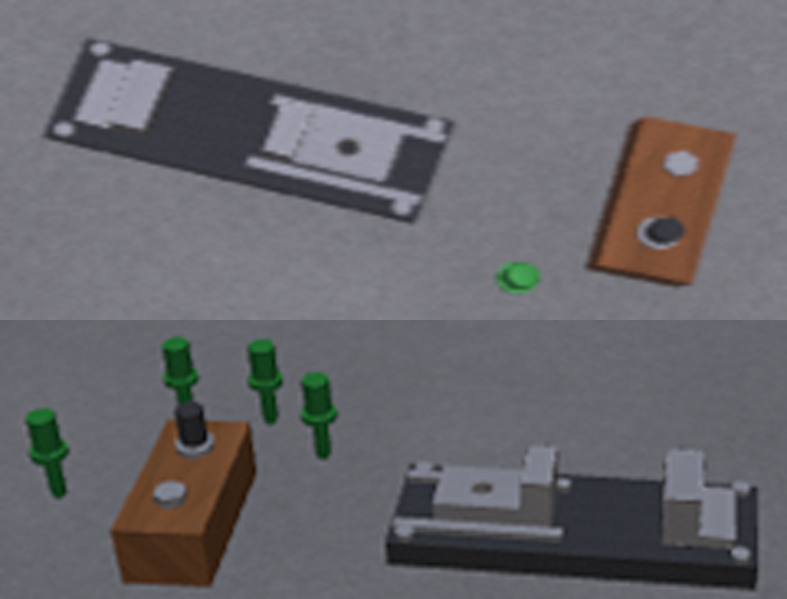

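The crop confirms the target: a dark knob with a steel collar in the rack, nearest the green pins in the top view. The bolt is the flat hex head in the other hole. Next I'll get the jig, stub and pin positions from both views.

```bash
cat > m.py <<'E'
from h import *
d=pickle.load(open("d0.pkl","rb"))
def rect(W,k):
    m=cv2.minAreaRect((W[k][:,:2]*1000).astype(np.float32));return np.round(cv2.boxPoints(m)),np.round(m[0],1),np.round(m[1],1),round(m[2],1)
for n in ("top","scene"):
    p,z,c=d[n];W=cloud(z,c);X,Y,H=[W[...,i] for i in range(3)]
    reg=lambda x0,x1,y0,y1,lo,hi:(X>x0)&(X<x1)&(Y>y0)&(Y<y1)&(H>lo)&(H<hi)
    def top(nm,k):
        k=cv2.morphologyEx(k.astype(np.uint8),cv2.MORPH_OPEN,np.ones((2,2),np.uint8))>0
        if k.sum()<4: print(n,nm,"few");return
        q=np.argwhere(k).mean(0)[::-1]; b=rect(W,k)
        print(n,nm,k.sum(),"px",q.round(1),"mean",W[k].mean(0).round(4),"rect c,size,ang",*b[1:])
    top("spigot",reg(.45,.57,.27,.38,.061,.075))
    top("stub44",reg(.45,.57,.27,.38,.041,.049))
    top("knob",reg(.43,.55,-.33,-.2,.073,.09))
    top("rack",reg(.4,.62,-.36,-.2,.042,.0495))
    top("stop",reg(.5,.65,.05,.15,.055,.07))
    top("jaw",reg(.5,.65,-.08,.05,.055,.07))
    top("tail",reg(.5,.65,-.1,.05,.034,.042))
    top("base",reg(.45,.7,-.15,.15,.015,.07))
E
python3 m.py
```

```text
top spigot 82 px [126.  218.8] mean [0.5103 0.3275 0.0639] rect c,size,ang [511.3 329.1] [23.7 24.9] 84.1
top stub44 69 px [130.8 221.3] mean [nan nan nan] rect c,size,ang [505.8 325.1] [26.2 45.2] 55.3
top knob 44 px [344.  228.9] mean [ 0.4729 -0.2697  0.0715] rect c,size,ang [ 473.5 -272. ] [14.2 26.9] 2.6
top rack 765 px [343.7 220.3] mean [nan nan nan] rect c,size,ang [ 505.1 -282.9] [ 70.7 137.1] 74.2
top stop 135 px [224.8 190.1] mean [nan nan nan] rect c,size,ang [593.1  55.2] [19.9 53.6] 72.3
top jaw 151 px [251.7 195.2] mean [nan nan nan] rect c,size,ang [ 5.817e+02 -4.000e-01] [110.6  47.8] 66.9
top tail 244 px [272.2 204.7] mean [nan nan nan] rect c,size,ang [547.1 -77.9] [56.9 40.9] 66.9
top base 2640 px [251. 199.] mean [nan nan nan] rect c,size,ang [570.7 -17.3] [251.1  90.5] 72.3
scene spigot 62 px [387.1 163.4] mean [0.5128 0.3314 0.0595] rect c,size,ang [477.1 363.5] [ 21.8 133.5] 48.3
scene stub44 78 px [385.3 171.8] mean [nan nan nan] rect c,size,ang [491.  346.4] [ 35.9 105.1] 51.5
scene knob 43 px [137.8 178.5] mean [ 0.4744 -0.2663  0.0723] rect c,size,ang [ 422.7 -262.6] [ 15.2 126.6] 85.9
scene rack 782 px [135.7 200.3] mean [nan nan nan] rect c,size,ang [ 483.9 -253. ] [ 51.  195.8] 63.0
scene stop 109 px [290.7 197. ] mean [0.5881 0.0622 0.0521] rect c,size,ang [559.2  69.1] [ 22.3 135.8] 71.7
scene jaw 186 px [259.8 197.9] mean [ 0.5833 -0.0079  0.0566] rect c,size,ang [547.5  20.6] [112.5 124. ] 67.5
scene tail 313 px [233.8 203.3] mean [nan nan nan] rect c,size,ang [589.9 -29.3] [172.4  36.1] 57.9
scene base 3039 px [257.2 210. ] mean [nan nan nan] rect c,size,ang [544.9  -3.4] [250.9 153.8] 71.8
```

```bash
cat >> h.py <<'E'
def go(target,yaw,maxd=6.0):
    """print remaining turn about tool z and shift in tool axes (cm) after the turn, tool down"""
    from station import sense
    s=sense();R=cv2.Rodrigues(np.zeros(3))[0]
    e=s["eef_rot"];dy=(yaw-e[2]+np.pi)%(2*np.pi)-np.pi
    d=np.array(target)-s["ee_pos"];c,k=np.cos(yaw),np.sin(yaw)
    t=np.array([c*d[0]+k*d[1],k*d[0]-c*d[1],-d[2]])*100
    print("clock",s["clock"],"pos",s["ee_pos"].round(4),"rpy",e.round(4),"| turn tz",round(-dy,3),"| shift cm",t.round(2),"rows>=",round(np.linalg.norm(t)/6.25,1))
E
python3 - <<'E'
from h import *
from station import get_calibration
c=get_calibration("wrist");print(c["mtx"][0,0],"cam pos",-c["R"].T@c["t"],"fwd",c["R"][2],"right",c["R"][0])
a=np.radians(72.3);o=np.array([.5707,-.0173]);ex=np.array([np.sin(a),-np.cos(a)]);ey=np.array([np.cos(a),np.sin(a)])
d=pickle.load(open("d0.pkl","rb"))
p,z,c=d["top"];W=cloud(z,c)
for nm,uv,h in [("hole",(195+348/4.5,160+147*95/320),.038),("stopL",(195+105/4.5,160+62*95/320),.06)]:
    w=ray(uv,c,h)[:2];print(nm,w,(w-o)@ex,(w-o)@ey)
J=(W[...,:2]-o);jx=J@ex;jy=J@ey;H=W[...,2]
for y0 in range(-122,125,6):
    k=(abs(jx)<.012)&(abs(jy-y0/1000)<.003);print(y0,np.nanmedian(H[k]).round(3),end="; ")
go([.5,.30,.25],1.262)
E
```

```text
281.6571335406991 cam pos [0.14634414 0.56031384 0.37277032] fwd [ 0.25523651 -0.10245328 -0.9614352 ] right [ 3.7101129e-01  9.2862824e-01 -4.6324848e-04]
hole [ 0.55122702 -0.07719576] -0.0003408631094953589 -0.06298081300609987
stopL [0.62178322 0.07461333] 0.020720329696934346 0.10309327597544168
-122 0.003; -116 0.02; -110 0.021; -104 0.021; -98 0.02; -92 0.023; -86 0.039; -80 0.038; -74 0.038; -68 0.038; -62 0.036; -56 0.037; -50 0.039; -44 0.039; -38 0.039; -32 0.041; -26 0.061; -20 0.06; -14 0.06; -8 0.021; -2 0.02; 4 0.021; 10 0.022; 16 0.02; 22 0.021; 28 0.021; 34 0.02; 40 0.021; 46 0.021; 52 0.021; 58 0.021; 64 0.038; 70 0.06; 76 0.061; 82 0.061; 88 0.059; 94 0.031; 100 0.031; 106 0.031; 112 0.031; 118 0.02; 124 0.022; clock 0.1 pos [0.2124 0.5338 0.2305] rpy [-3.1399e+00 -2.0000e-04  2.7628e+00] | turn tz 1.501 | shift cm [-13.54  34.5   -1.95] rows>= 5.9
```

>>> apply_moves --pt "0 0 -0.3 0 0 0.187" --pt "0 0 -0.3 0 0 0.187" --pt "0 0 -0.3 0 0 0.187" --pt "0 0 -0.3 0 0 0.187" --pt "0 0 -0.3 0 0 0.187" --pt "0 0 -0.3 0 0 0.187" --pt "0 0 0 0 0 0.187" --pt "0 0 0 0 0 0.187" --pt "0 0 0 0 0 0.005" --pt "0 0 0 0 0 0"

```text
clock: 1.35
ee_pos: [0.2126, 0.5342, 0.2491]
eef_rot: [-3.142, 0.0, 1.264]
contact_force: [-0.5, -0.6, 0.4]
finger_gap: 0.0853
gripper_force: 0.0
```

>>> apply_moves --pt "-2.2 5.7 0 0 0 0" --pt "-2.2 5.7 0 0 0 0" --pt "-2.2 5.7 0 0 0 0" --pt "-2.2 5.7 0 0 0 0" --pt "-2.2 5.7 0 0 0 0" --pt "-2.2 5.7 0 0 0 0" --pt "0 0 0 0 0 0" --pt "0 0 0 0 0 0"

```text
clock: 2.35
ee_pos: [0.498, 0.3044, 0.249]
eef_rot: [-3.14, -0.0, 1.262]
contact_force: [-0.7, -0.4, 0.2]
finger_gap: 0.0851
gripper_force: 0.0
```

Run:
```python
from h import *
from station import *
go([.513,.331,.1],1.262)
c=get_calibration("wrist");p,z=snapshot("wrist");pickle.dump((p,z,c),open("w1.pkl","wb"))
cv2.imwrite("pics/w1.png",cv2.cvtColor(p,cv2.COLOR_RGB2BGR))
W=cloud(z,c);X,Y,H=[W[...,i] for i in range(3)]
for nm,lo,hi,r in (("spigot",.06,.072,14),("thick",.04,.049,22)):
    k=(abs(X-.513)<.04)&(abs(Y-.331)<.04)&(H>lo)&(H<hi)
    ks=k.astype(np.uint8)*255
    q=W[k];(cc,rr)=cv2.minEnclosingCircle((q[:,:2]*1000).astype(np.float32))
    print(nm,k.sum(),q.mean(0).round(4),np.median(q[:,2]).round(4),"circle",cc,rr)
```

```text
clock 2.35 pos [0.498  0.3044 0.249 ] rpy [-3.1403 -0.      1.2619] | turn tz -0.0 | shift cm [ 2.99  0.62 14.9 ] rows>= 2.4
spigot 450 [0.5111 0.3314 0.0655] 0.0655 circle (511.1850280761719, 331.0435485839844) 13.811742782592773
thick 513 [0.5115 0.3335 0.0435] 0.0434 circle (511.2856750488281, 331.2996826171875) 21.917064666748047
```

View pics/w1.png

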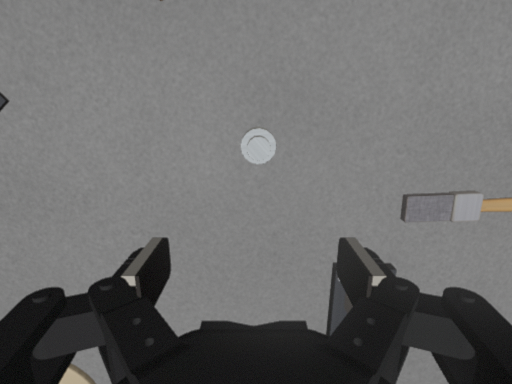

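Wrist view: stub at (258,146), brush clear at the right. Both radii and heights (65.5 and 43.4 mm) match the text, so the stub axis is at (0.511, 0.331).

```bash
python3 -c "
from h import *
go([.5112,.3312,.010],1.262)"
```

```text
clock 2.4 pos [0.4975 0.305  0.2492] rpy [-3.1406e+00 -1.0000e-04  1.2631e+00] | turn tz 0.001 | shift cm [ 2.91  0.51 23.92] rows>= 3.9
```

>>> apply_moves --pt "1.5 0.3 4.0 0 0 0" --pt "1.4 0.2 4.0 0 0 0" --pt "0 0 4.0 0 0 0" --pt "0 0 4.0 0 0 0" --pt "0 0 4.0 0 0 0" --pt "0 0 2.5 0 0 0" --pt "0 0 1.4 0 0 0" --pt "0 0 0 0 0 0"

```text
clock: 3.4
ee_pos: [0.5108, 0.3313, 0.0099]
eef_rot: [-3.14, 0.001, 1.264]
contact_force: [1.0, -0.2, -0.0]
finger_gap: 0.0856
gripper_force: 0.0
```

>>> apply_moves --pt "0 0 0 0 0 0" --pt "0 0 0 0 0 0" --pt "0 0 0 0 0 0" --pt "0 0 0 0 0 0" --pt "0 0 0 0 0 0" --pt "0 0 0 0 0 0" --pt "0 0 0 0 0 0" --jaw 0.8

```text
clock: 4.28
ee_pos: [0.5128, 0.3311, 0.0118]
eef_rot: [3.14, -0.002, 1.262]
contact_force: [-0.9, -0.0, 6.5]
finger_gap: 0.0425
gripper_force: 60.9
```

>>> apply_moves --pt "0 0 -1 0 0 0" --pt "0 0 -3 0 0 0" --pt "0 0 -4 0 0 0" --pt "0 0 -5 0 0 0" --pt "0 0 -5 0 0 0" --pt "0 0 -5 0 0 0" --pt "0 0 0 0 0 0"

```text
clock: 5.15
ee_pos: [0.514, 0.3316, 0.2455]
eef_rot: [3.134, -0.007, 1.262]
contact_force: [0.6, 0.0, -2.4]
finger_gap: 0.0426
gripper_force: 61.2
```

```bash
python3 -c "
from h import *
go([.5525,-.0745,.25],1.262)"
```

```text
clock 5.15 pos [0.514  0.3316 0.2455] rpy [ 3.1343 -0.0069  1.2618] | turn tz -0.0 | shift cm [-37.52  16.01  -0.45] rows>= 6.5
```

>>> apply_moves --pt "-4.7 2.0 0 0 0 0" --pt "-4.7 2.0 0 0 0 0" --pt "-4.7 2.0 0 0 0 0" --pt "-4.7 2.0 0 0 0 0" --pt "-4.7 2.0 0 0 0 0" --pt "-4.7 2.0 0 0 0 0" --pt "-4.7 2.0 0 0 0 0" --pt "-4.6 2.0 0 0 0 0" --pt "0 0 0 0 0 0" --pt "0 0 0 0 0 0"

```text
clock: 6.4
ee_pos: [0.5492, -0.0748, 0.2389]
eef_rot: [-3.138, -0.001, 1.261]
contact_force: [0.2, -0.3, -1.9]
finger_gap: 0.0427
gripper_force: 61.2
```

Run:
```python
from h import *
from station import *
go([.578,.0056,.25],1.262)
c=get_calibration("wrist");p,z=snapshot("wrist");pickle.dump((p,z,c),open("w2.pkl","wb"))
cv2.imwrite("pics/w2.png",cv2.cvtColor(p,cv2.COLOR_RGB2BGR))
```

```text
clock 6.4 pos [ 0.5492 -0.0748  0.2389] rpy [-3.1383e+00 -8.0000e-04  1.2609e+00] | turn tz -0.001 | shift cm [ 8.53  0.3  -1.11] rows>= 1.4
```

View pics/w2.png

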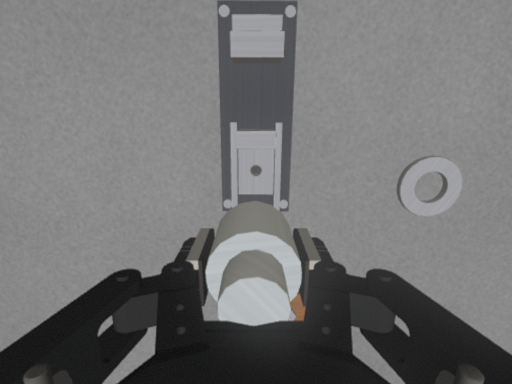

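Wrist view: the jig is fully visible, with the stop at about (257,44), the jaw upright at (256,139) and the hole at (256,170). The flange is at (430,186) and the stub is held upright.

```bash
cat > jig.py <<'E'
from h import *
def jigfit(p,z,c,vmax=215):
    W=cloud(z,c);X,Y,H=[W[...,i] for i in range(3)]
    k=(H>.012)&(H<.07)&(abs(X-.57)<.1)&(abs(Y+.015)<.15);k[vmax:]=False
    n,l,st,_=cv2.connectedComponentsWithStats(k.astype(np.uint8));i=1+np.argmax(st[1:,4]);k=l==i
    # rays onto the plane for base outline
    ct=max(cv2.findContours(k.astype(np.uint8),cv2.RETR_EXTERNAL,cv2.CHAIN_APPROX_NONE)[0],key=len)[:,0]
    q=W[k];m=cv2.minAreaRect((q[:,:2]*1000).astype(np.float32));bp=cv2.boxPoints(m)
    e=bp[1]-bp[0] if np.linalg.norm(bp[1]-bp[0])>np.linalg.norm(bp[2]-bp[1]) else bp[2]-bp[1]
    a=np.arctan2(*(e*np.sign(e[1]))[::-1]);o=np.array(m[0])/1000
    print("base centre",o.round(4),"size",np.round(m[1],1),"ang",a.round(4))
    return W,o,a
def tojig(W,o,a):
    J=W[...,:2]-o;return J@[np.sin(a),-np.cos(a)],J@[np.cos(a),np.sin(a)]
E
python3 - <<'E'
from jig import *
p,z,c=pickle.load(open("w2.pkl","rb"))
W,o,a=jigfit(p,z,c);jx,jy=tojig(W,o,a);H=W[...,2]
for nm,k in (("top60",(H>.054)&(H<.066)&(abs(jx)<.035)&(jy>.03)&(jy<.125)),("jaw60",(H>.054)&(H<.066)&(abs(jx)<.035)&(jy<.03)&(jy>-.1))):
    k[215:]=False;print(nm,k.sum(),"x",np.percentile(jx[k],[1,50,99]).round(4),"y",np.percentile(jy[k],[1,50,99]).round(4),"h",np.median(H[k]).round(4))
g=cv2.cvtColor(p,cv2.COLOR_RGB2GRAY)[158:182,244:268];k=(g<95).astype(np.uint8)
n,l,st,ce=cv2.connectedComponentsWithStats(k);i=1+np.argmin(np.linalg.norm(ce[1:]-12,axis=1));uv=ce[i]+[244,158]
w=ray(uv,c,.038);print("hole",uv,st[i,4],w.round(4),tojig(w[None],o,a))
# screws corners: grey blobs not needed; held stub bottom check
k=(jy<-.02)&(H>.15)&(H<.4);print(np.isfinite(H[k]).sum())
E
```

```text
base centre [ 0.5707 -0.0127] size [250.   90.2] ang 1.2531
top60 1463 x [-0.0278 -0.0001  0.0272] y [0.0594 0.0717 0.0837] h 0.0596
jaw60 703 x [-0.0216 -0.0002  0.0214] y [-0.0357 -0.0256 -0.0165] h 0.0594
hole [255.56862745 169.41176471] 51 [ 0.5503 -0.074   0.038 ] (array([-0.00020271]), array([-0.0645921]))
52606
```

```bash
python3 -c "
from h import *
go([.5776,.0082,.040],1.2531)"
```

```text
clock 6.45 pos [ 0.5494 -0.0743  0.2393] rpy [-3.1390e+00 -7.0000e-04  1.2621e+00] | turn tz 0.009 | shift cm [ 8.72  0.1  19.93] rows>= 3.5
```

>>> apply_moves --pt "3.0 0 0 0 0 0.009" --pt "3.0 0.1 0 0 0 0" --pt "2.7 0 0 0 0 0" --pt "0 0 4.0 0 0 0" --pt "0 0 4.0 0 0 0" --pt "0 0 4.0 0 0 0" --pt "0 0 4.0 0 0 0" --pt "0 0 2.5 0 0 0" --pt "0 0 1.0 0 0 0" --pt "0 0 0 0 0 0"

```text
clock: 7.7
ee_pos: [0.5779, 0.0081, 0.0451]
eef_rot: [-3.141, -0.0, 1.254]
contact_force: [0.3, 0.7, -2.4]
finger_gap: 0.0427
gripper_force: 61.3
```

>>> apply_moves --pt "0 0 0.3 0 0 0" --pt "0 0 0.2 0 0 0" --pt "0 0 0 0 0 0"

```text
clock: 8.07
ee_pos: [0.5784, 0.0071, 0.0408]
eef_rot: [3.141, -0.0, 1.253]
contact_force: [-0.0, -0.4, -2.0]
finger_gap: 0.043
gripper_force: 61.3
```

>>> apply_moves --pt "0 0 0.3 0 0 0" --pt "0 0 0.2 0 0 0" --pt "0 0 0 0 0 0"

```text
clock: 8.45
ee_pos: [0.578, 0.0071, 0.035]
eef_rot: [-3.141, 0.0, 1.253]
contact_force: [0.4, -0.9, -2.8]
finger_gap: 0.0425
gripper_force: 61.3
```

>>> apply_moves --pt "0 0 0.2 0 0 0" --pt "0 0 0.1 0 0 0" --pt "0 0 0 0 0 0"

```text
clock: 8.82
ee_pos: [0.5781, 0.0072, 0.0322]
eef_rot: [-3.141, -0.0, 1.253]
contact_force: [0.6, 0.2, -1.6]
finger_gap: 0.0423
gripper_force: 61.3
```

>>> apply_moves --pt "0 0 0.1 0 0 0" --pt "0 0 0.1 0 0 0" --pt "0 0 0 0 0 0"

```text
clock: 9.2
ee_pos: [0.5783, 0.0071, 0.0318]
eef_rot: [3.141, -0.0, 1.253]
contact_force: [-2.7, -0.7, 8.4]
finger_gap: 0.0425
gripper_force: 62.4
```

>>> apply_moves --pt "0 0 0 0 0 0" --pt "0 0 0 0 0 0" --pt "0 0 0 0 0 0" --pt "0 0 0 0 0 0" --pt "0 0 -2 0 0 0" --pt "0 0 -4 0 0 0" --pt "0 0 -6 0 0 0" --pt "0 0 -6 0 0 0" --jaw 0

```text
clock: 10.2
ee_pos: [0.5779, 0.0072, 0.2117]
eef_rot: [-3.141, 0.0, 1.253]
contact_force: [0.8, 0.3, 0.1]
finger_gap: 0.0855
gripper_force: 0.0
```

Run:
```python
from jig import *
from station import *
a=1.2531;o=np.array([.5707,-.0127]);t=o+np.array([np.cos(a),np.sin(a)])*-.070
go([*t,.22],a)
```

```text
clock 10.2 pos [0.5779 0.0072 0.2117] rpy [-3.141   0.      1.2528] | turn tz -0.0 | shift cm [-9.11 -0.06 -0.83] rows>= 1.5
```

>>> apply_moves --pt "-4.5 0 -0.4 0 0 0" --pt "-4.6 -0.1 -0.4 0 0 0" --pt "0 0 0 0 0 0" --pt "0 0 0 0 0 0" --jaw 1

```text
clock: 10.7
ee_pos: [0.5488, -0.0787, 0.2181]
eef_rot: [-3.141, -0.001, 1.252]
contact_force: [-0.1, -0.3, -0.1]
finger_gap: 0.0126
gripper_force: 0.0
```

```bash
cat > look.py <<'E'
import sys
from jig import *
from station import *
c=get_calibration("wrist");p,z=snapshot("wrist");n=sys.argv[1];pickle.dump((p,z,c),open(n+".pkl","wb"))
cv2.imwrite(f"pics/{n}.png",cv2.cvtColor(p,cv2.COLOR_RGB2BGR))
a=1.2531;o=np.array([.5707,-.0127]);W=cloud(z,c);jx,jy=tojig(W,o,a);H=W[...,2]
for nm,k in (("spigot",(H>.08)&(H<.092)&(abs(jx)<.04)&(abs(jy-.02)<.045)),("thick",(H>.062)&(H<.069)&(abs(jx)<.04)&(abs(jy-.02)<.035)),
 ("stop",(H>.054)&(H<.0625)&(abs(jx)<.035)&(jy>.05)&(jy<.125)),("jaw",(H>.054)&(H<.0625)&(abs(jx)<.028)&(jy<.008)&(jy>-.045))):
    if k.sum()<5: print(nm,"none");continue
    cc,r=cv2.minEnclosingCircle(np.stack([jx[k],jy[k]],1).astype(np.float32)*1000)
    print(nm,k.sum(),"x",np.percentile(jx[k],[1,50,99]).round(4),"y",np.percentile(jy[k],[1,50,99]).round(4),"h",np.median(H[k]).round(4),"circ",np.round(cc,1),round(r,1))
E
python3 look.py w3
python3 - <<'E'
from jig import *
a=1.2531;o=np.array([.5707,-.0127]);t=o+np.array([np.cos(a),np.sin(a)])*-.066
go([*t,.048],a)
E
```

```text
spigot 737 x [-0.0128  0.0001  0.0126] y [0.0076 0.0204 0.0332] h 0.0855 circ [-0.  20.5] 13.8
thick 823 x [-0.0207  0.0002  0.0203] y [-0.      0.0182  0.0413] h 0.0635 circ [ 0.  20.6] 21.8
stop 1733 x [-0.0275  0.0003  0.0271] y [0.0594 0.0717 0.0839] h 0.0596 circ [ 0.  71.9] 30.0
jaw 845 x [-0.0219  0.0002  0.0213] y [-0.0359 -0.0253  0.0021] h 0.0595 circ [ -0.2 -19.1] 26.7
clock 10.75 pos [ 0.5489 -0.0783  0.218 ] rpy [-3.1411e+00 -8.0000e-04  1.2530e+00] | turn tz -0.0 | shift cm [ 0.31  0.03 17.  ] rows>= 2.7
```

The stub is upright on the base, released, at jig x 0 and y 20.5. Next I push the jaw.

>>> apply_moves --pt "0.3 0 4 0 0 0" --pt "0 0 4 0 0 0" --pt "0 0 4 0 0 0" --pt "0 0 3 0 0 0" --pt "0 0 2 0 0 0" --pt "0 0 0 0 0 0" --pt "1 0 0 0 0 0" --pt "0.5 0 0 0 0 0" --pt "0 0 0 0 0 0"

```text
clock: 11.88
ee_pos: [0.5551, -0.0613, 0.0492]
eef_rot: [3.14, -0.0, 1.254]
contact_force: [-0.7, 0.2, 0.1]
finger_gap: 0.0001
gripper_force: 0.0
```

>>> apply_moves --pt "0.6 0 0 0 0 0" --pt "0.6 0 0 0 0 0" --pt "0.6 0 0 0 0 0" --pt "0.5 0 0 0 0 0" --pt "0.4 0 0 0 0 0" --pt "0.3 0 0 0 0 0" --pt "0 0 0 0 0 0"

```text
clock: 12.75
ee_pos: [0.564, -0.0329, 0.0482]
eef_rot: [3.141, -0.001, 1.253]
contact_force: [0.3, -2.0, 0.9]
finger_gap: 0.0
gripper_force: 0.7
```

>>> apply_moves --pt "0.2 0 0 0 0 0" --pt "0.2 0 0 0 0 0" --pt "0.1 0 0 0 0 0" --pt "0 0 0 0 0 0"

```text
clock: 13.25
ee_pos: [0.5654, -0.0285, 0.0482]
eef_rot: [3.142, -0.0, 1.253]
contact_force: [0.1, -2.6, 0.9]
finger_gap: -0.0
gripper_force: 1.3
```

>>> apply_moves --pt "0.1 0 0 0 0 0" --pt "0.1 0 0 0 0 0" --pt "0 0 0 0 0 0"

```text
clock: 13.62
ee_pos: [0.5656, -0.0279, 0.0482]
eef_rot: [-3.141, 0.002, 1.254]
contact_force: [-1.2, -5.7, -0.0]
finger_gap: 0.0004
gripper_force: 3.4
```

>>> apply_moves --pt "0.1 0 0 0 0 0" --pt "0.1 0 0 0 0 0" --pt "0.1 0 0 0 0 0" --pt "0 0 0 0 0 0" --pt "0 0 0 0 0 0"

```text
clock: 14.25
ee_pos: [0.5657, -0.0278, 0.0483]
eef_rot: [-3.141, 0.007, 1.255]
contact_force: [-2.6, -15.0, 1.1]
finger_gap: 0.0003
gripper_force: 7.4
```

>>> apply_moves --pt "-0.5 0 0 0 0 0" --pt "-1.5 0 0 0 0 0" --pt "-1 0 -2 0 0 0" --pt "-0.5 0 -5 0 0 0" --pt "0 0 -6 0 0 0" --pt "-1 0 -6 0 0 0" --pt "0 0 0 0 0 0" --pt "0 0 0 0 0 0" --jaw 0.5

```text
clock: 15.25
ee_pos: [0.5521, -0.0663, 0.2378]
eef_rot: [-3.141, -0.001, 1.253]
contact_force: [-0.8, 0.2, -0.5]
finger_gap: 0.0427
gripper_force: 0.0
```

```bash
cat > hole.py <<'E'
import sys
from jig import *
p,z,c=pickle.load(open(sys.argv[1]+".pkl","rb"));a=1.2531;o=np.array([.5707,-.0127])
q=np.array([*(o+np.array([np.cos(a),np.sin(a)])*-.034),.038]);m=c["mtx"]@(c["R"]@q+c["t"]);u,v=(m[:2]/m[2]).astype(int)
g=cv2.cvtColor(p,cv2.COLOR_RGB2GRAY)[v-12:v+13,u-12:u+13]
k=(g<(np.percentile(g,50)+g.min())/2).astype(np.uint8);n,l,st,ce=cv2.connectedComponentsWithStats(k);i=1+np.argmin(np.linalg.norm(ce[1:]-12,axis=1))
uv=ce[i]+[u-12,v-12];w=ray(uv,c,.038);print("expected",(u,v),"hole px",uv,"area",st[i,4],st[i,2:4],"world",w.round(4),"jig",tojig(w[None],o,a))
E
python3 look.py w4; python3 hole.py w4
python3 - <<'E'
from h import *
go([.474,-.265,.24],1.253)
E
```

```text
spigot 652 x [-0.0134  0.0003  0.0126] y [0.0243 0.0374 0.0501] h 0.0856 circ [-0.4 37.6] 13.9
thick 657 x [-0.0206 -0.0005  0.0207] y [0.0169 0.0322 0.0548] h 0.0635 circ [ 0.  37.4] 21.8
stop 1458 x [-0.0275 -0.0005  0.0275] y [0.0593 0.0716 0.0839] h 0.0595 circ [-0.1 71.8] 30.0
jaw 457 x [-0.0215 -0.0005  0.0216] y [-0.0044  0.0021  0.0075] h 0.0595 circ [0.1 2. ] 22.3
expected (np.int64(255), np.int64(152)) hole px [255.425 154.6  ] area 40 [11  7] world [ 0.5592 -0.048   0.038 ] jig (array([0.00013096]), array([-0.03715428]))
clock 15.3 pos [ 0.5517 -0.0662  0.2367] rpy [-3.1384e+00 -6.0000e-04  1.2527e+00] | turn tz -0.0 | shift cm [-21.31  -1.17  -0.33] rows>= 3.4
```

The clamp is good: stub y is 37.5 and touches the stop, with the jaw against it. Now the pin.

>>> apply_moves --pt "-5.3 -0.3 -0.1 0 0 0" --pt "-5.3 -0.3 -0.1 0 0 0" --pt "-5.3 -0.3 -0.1 0 0 0" --pt "-5.4 -0.3 0 0 0 0" --pt "0 0 0 0 0 0" --pt "0 0 0 0 0 0"

```text
clock: 16.05
ee_pos: [0.4743, -0.2643, 0.2395]
eef_rot: [-3.138, -0.002, 1.252]
contact_force: [0.3, 0.0, -0.1]
finger_gap: 0.0427
gripper_force: 0.0
```

Run:
```python
from h import *
from station import *
s=sense();c=get_calibration("wrist");p,z=snapshot("wrist");pickle.dump((p,z,c),open("w5.pkl","wb"))
big=cv2.resize(p[90:250,156:356],None,fx=3,fy=3,interpolation=cv2.INTER_CUBIC)
cv2.imwrite("pics/w5.png",cv2.cvtColor(big,cv2.COLOR_RGB2BGR))
print(s["ee_pos"],s["eef_rot"])
W=cloud(z,c);X,Y,H=[W[...,i] for i in range(3)]
for nm,lo,hi in (("knob",.074,.085),("collar",.0495,.054),("racktop",.042,.048)):
    k=(abs(X-.474)<.03)&(abs(Y+.265)<.03)&(H>lo)&(H<hi)
    if nm=="racktop": k=(abs(X-.5)<.1)&(abs(Y+.265)<.08)&(H>lo)&(H<hi)
    q=W[k];cc,r=cv2.minEnclosingCircle((q[:,:2]*1000).astype(np.float32));print(nm,k.sum(),q.mean(0).round(4),np.median(q[:,2]).round(4),np.round(cc,1),round(r,1))
    if nm=="racktop": print(cv2.minAreaRect((q[:,:2]*1000).astype(np.float32)))
go([.474,-.265,.06],1.253)
```

```text
[ 0.47428512 -0.26429756  0.23950875] [-3.13828614e+00 -2.38620422e-03  1.25216423e+00]
knob 246 [ 0.4737 -0.265   0.0782] 0.0783 [ 473.6 -265.7] 10.0
collar 102 [ 0.4752 -0.2599  0.0506] 0.0505 [ 473.5 -265.3] 12.9
racktop 4532 [ 0.5037 -0.2727  0.0445] 0.0445 [ 495.  -253.5] 89.8
((495.9530029296875, -251.82415771484375), (100.1160659790039, 154.92022705078125), 73.6202621459961)
clock 16.1 pos [ 0.4746 -0.2639  0.2399] rpy [-3.1390e+00 -2.0000e-03  1.2534e+00] | turn tz 0.0 | shift cm [-0.13 -0.03 17.99] rows>= 2.9
```

View pics/w5.png

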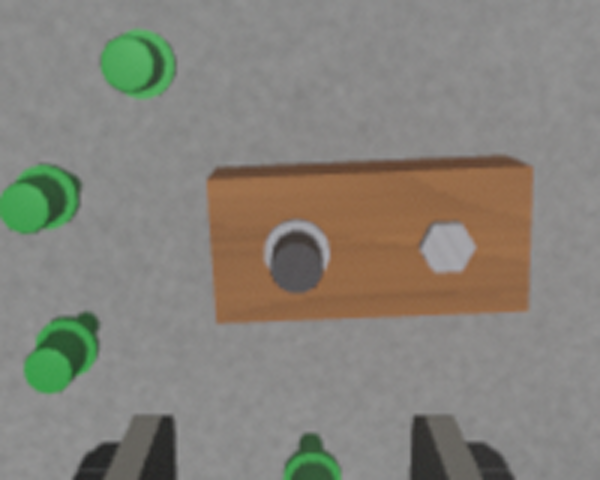

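Crop: the dark-knobbed steel pin is at (297,255) in the rack hole, the bolt at (448,247), and the green ones stand on the bench. The knob radius of 10 mm and top at 78 mm match.

>>> apply_moves --pt "-0.15 0 4 0 0 0" --pt "0 0 4 0 0 0" --pt "0 0 4 0 0 0" --pt "0 0 3 0 0 0" --pt "0 0 2.2 0 0 0" --pt "0 0 1.0 0 0 0" --pt "0 0 0 0 0 0" --pt "0 0 0 0 0 0"

```text
clock: 17.1
ee_pos: [0.4752, -0.2667, 0.0601]
eef_rot: [3.14, 0.0, 1.253]
contact_force: [-0.5, -0.6, 0.6]
finger_gap: 0.0426
gripper_force: 0.0
```

```bash
python3 -c "
from h import *
go([.4736,-.2655,.053],1.253)"
```

```text
clock 17.1 pos [ 0.4752 -0.2667  0.0601] rpy [3.1399e+00 4.0000e-04 1.2534e+00] | turn tz 0.0 | shift cm [ 0.06 -0.19  0.71] rows>= 0.1
```

>>> apply_moves --pt "0.05 -0.1 0.4 0 0 0" --pt "0 0 0.3 0 0 0" --pt "0 0 0 0 0 0"

```text
clock: 17.48
ee_pos: [0.4734, -0.2658, 0.0522]
eef_rot: [-3.141, -0.0, 1.253]
contact_force: [-1.0, -1.0, 0.6]
finger_gap: 0.0429
gripper_force: 0.0
```

>>> apply_moves --pt "0 0 0 0 0 0" --pt "0 0 0 0 0 0" --pt "0 0 0 0 0 0" --pt "0 0 0 0 0 0" --pt "0 0 0 0 0 0" --pt "0 0 0 0 0 0" --jaw 1

```text
clock: 18.23
ee_pos: [0.4738, -0.266, 0.0526]
eef_rot: [3.141, 0.0, 1.253]
contact_force: [-0.4, 0.1, 4.6]
finger_gap: 0.018
gripper_force: 58.5
```

>>> apply_moves --pt "0 0 -1 0 0 0" --pt "0 0 -2 0 0 0" --pt "0 0 -3 0 0 0" --pt "0 0 -3 0 0 0" --pt "0 0 -2 0 0 0" --pt "0 0 0 0 0 0" --pt "0 0 0 0 0 0"

```text
clock: 19.1
ee_pos: [0.4729, -0.2653, 0.1613]
eef_rot: [-3.14, -0.001, 1.253]
contact_force: [0.3, -0.1, -1.2]
finger_gap: 0.0181
gripper_force: 59.2
```

```bash
python3 -c "
from h import *
go([.5600,-.0458,.16],1.2531)"
```

```text
clock 19.1 pos [ 0.4729 -0.2653  0.1613] rpy [-3.1397e+00 -8.0000e-04  1.2528e+00] | turn tz -0.0 | shift cm [23.57  1.42  0.13] rows>= 3.8
```

>>> apply_moves --pt "4.7 0.3 0 0 0 0" --pt "4.7 0.3 0 0 0 0" --pt "4.7 0.3 0 0 0 0" --pt "4.7 0.3 0 0 0 0" --pt "4.7 0.2 0 0 0 0" --pt "0 0 0 0 0 0" --pt "0 0 3 0 0 0" --pt "0 0 2.5 0 0 0" --pt "0 0 0 0 0 0" --pt "0 0 0 0 0 0"

```text
clock: 20.35
ee_pos: [0.5605, -0.0476, 0.1075]
eef_rot: [3.141, 0.0, 1.252]
contact_force: [-0.3, 0.3, -0.6]
finger_gap: 0.0182
gripper_force: 59.1
```

Run:
```python
from h import *
from station import *
s=sense();c=get_calibration("wrist");p,z=snapshot("wrist");pickle.dump((p,z,c),open("w6.pkl","wb"))
go([.5600,-.0458,.10],1.2531)
m=lambda q:(lambda r:(r[:2]/r[2]).round(1))(c["mtx"]@(c["R"]@np.array(q)+c["t"]))
print("hole expect px",m([.5599,-.0455,.038]),"tcp px",m(s["ee_pos"]),"tip px",m(s["ee_pos"]-[0,0,.0436]))
u,v=m([.5599,-.0455,.038]).astype(int);v=min(v,280)
big=cv2.resize(p[v-60:v+100,u-100:u+100],None,fx=3,fy=3,interpolation=cv2.INTER_CUBIC);print("crop origin",u-100,v-60)
cv2.imwrite("pics/w6.png",cv2.cvtColor(big,cv2.COLOR_RGB2BGR))
```

```text
clock 20.4 pos [ 0.5609 -0.0476  0.1081] rpy [ 3.1402e+00 -1.0000e-04  1.2523e+00] | turn tz -0.001 | shift cm [ 0.14 -0.15  0.81] rows>= 0.1
hole expect px [253.5 201.1] tcp px [256.  242.7] tip px [255.3 214.9]
crop origin 153 141
```

View pics/w6.png

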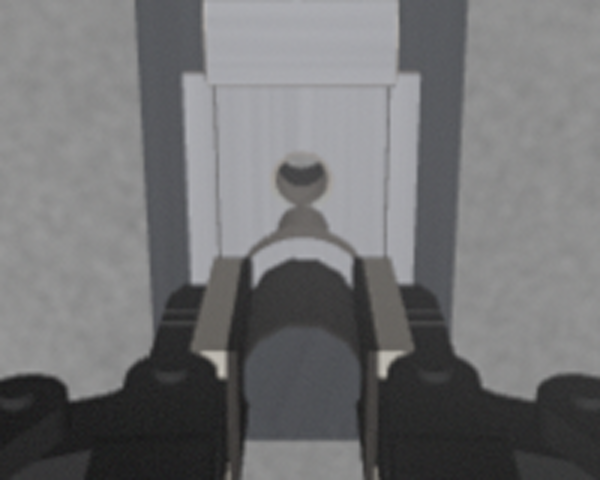

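Crop: the hole mouth is centred at crop (302,179), px (253.7,200.7), against a predicted (253.5,201.1). The pin (columns about 302) is laterally in line with it, and a small forward correction is left.

>>> apply_moves --pt "0.14 0 1 0 0 0" --pt "0 0 0.9 0 0 0" --pt "0 0 0 0 0 0" --pt "0 0 0 0 0 0"

```text
clock: 20.9
ee_pos: [0.5608, -0.0457, 0.0883]
eef_rot: [-3.142, -0.0, 1.253]
contact_force: [-0.6, -0.0, -1.4]
finger_gap: 0.0181
gripper_force: 59.1
```

Run:
```python
from h import *
from station import *
P=[]
for i in range(4):
    c=get_calibration("wrist");s=sense();p,z=snapshot("wrist");P.append(s["ee_pos"])
pickle.dump((p,z,c),open("w7.pkl","wb"));print(np.array(P).round(4))
go([.5600,-.0458,.08],1.2531)
m=lambda q:(lambda r:(r[:2]/r[2]).round(1))(c["mtx"]@(c["R"]@np.array(q)+c["t"]))
t=np.mean(P,0);print("hole",m([.5599,-.0455,.038]),"tip",m(t-[0,0,.0436]))
u,v=245,205
big=cv2.resize(p[v-50:v+50,u-60:u+65],None,fx=6,fy=6,interpolation=cv2.INTER_CUBIC);print("crop origin",u-60,v-50)
cv2.imwrite("pics/w7.png",cv2.cvtColor(big,cv2.COLOR_RGB2BGR))
```

```text
[[ 0.5608 -0.0457  0.0883]
 [ 0.561  -0.0457  0.0884]
 [ 0.5611 -0.0457  0.0885]
 [ 0.561  -0.0457  0.0885]]
clock 21.1 pos [ 0.561  -0.0457  0.0886] rpy [ 3.1410e+00 -2.0000e-04  1.2528e+00] | turn tz -0.0 | shift cm [-0.04 -0.09  0.86] rows>= 0.1
hole [253.7 211.7] tip [255.3 214.8]
crop origin 185 155
```

View pics/w7.png

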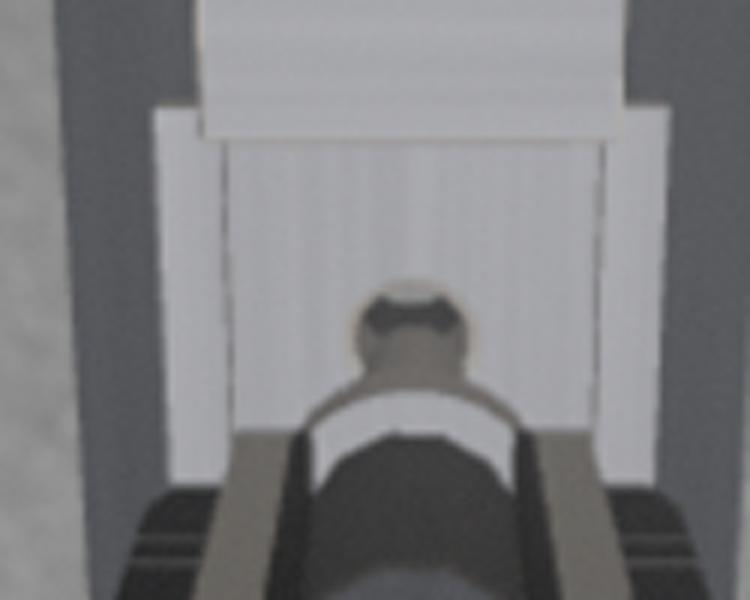

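Crop: the mouth is centred at (413,334), and the knob and collar columns are centred at about 413, so the pin is aligned to within 0.5 mm. I'll insert in small steps.

>>> apply_moves --pt "0 0 0.4 0 0 0" --pt "0 0 0.4 0 0 0" --pt "0 0 0.3 0 0 0" --pt "0 0 0.3 0 0 0" --pt "0 0 0 0 0 0"

```text
clock: 21.72
ee_pos: [0.5606, -0.0457, 0.0739]
eef_rot: [-3.141, 0.0, 1.253]
contact_force: [0.2, -0.4, -1.6]
finger_gap: 0.0181
gripper_force: 59.1
```

Tip about 8 mm below the mouth with no contact force. I'll continue.

>>> apply_moves --pt "0 0 0.3 0 0 0" --pt "0 0 0.3 0 0 0" --pt "0 0 0.3 0 0 0" --pt "0 0 0 0 0 0"

```text
clock: 22.22
ee_pos: [0.5606, -0.0456, 0.065]
eef_rot: [-3.141, -0.0, 1.253]
contact_force: [-0.1, -0.2, -0.6]
finger_gap: 0.0179
gripper_force: 59.1
```

>>> apply_moves --pt "0 0 0.2 0 0 0" --pt "0 0 0.2 0 0 0" --pt "0 0 0.2 0 0 0" --pt "0 0 0 0 0 0"

```text
clock: 22.72
ee_pos: [0.5606, -0.0456, 0.0591]
eef_rot: [-3.141, -0.0, 1.253]
contact_force: [-0.0, -0.5, -0.7]
finger_gap: 0.0182
gripper_force: 59.1
```

Tip at about z 15.5 mm, already in the base hole.

>>> apply_moves --pt "0 0 0.3 0 0 0" --pt "0 0 0.3 0 0 0" --pt "0 0 0.3 0 0 0" --pt "0 0 0 0 0 0"

```text
clock: 23.22
ee_pos: [0.5605, -0.0456, 0.0499]
eef_rot: [-3.141, -0.0, 1.253]
contact_force: [0.2, -0.2, -1.3]
finger_gap: 0.0177
gripper_force: 59.1
```

>>> apply_moves --pt "0 0 0.2 0 0 0" --pt "0 0 0.2 0 0 0" --pt "0 0 0.1 0 0 0" --pt "0 0 0 0 0 0"

```text
clock: 23.72
ee_pos: [0.5608, -0.0457, 0.0456]
eef_rot: [3.142, -0.0, 1.253]
contact_force: [-0.7, 0.0, 1.9]
finger_gap: 0.0185
gripper_force: 59.5
```

>>> apply_moves --pt "0 0 0.1 0 0 0" --pt "0 0 0.1 0 0 0" --pt "0 0 0 0 0 0"

```text
clock: 24.1
ee_pos: [0.5608, -0.0457, 0.0455]
eef_rot: [3.141, -0.0, 1.253]
contact_force: [-4.9, 0.3, 14.6]
finger_gap: 0.0184
gripper_force: 60.9
```

>>> apply_moves --pt "0 0 0 0 0 0" --pt "0 0 0 0 0 0" --pt "0 0 0 0 0 0" --pt "0 0 -2 0 0 0" --pt "0 0 -4 0 0 0" --pt "0 0 -6 0 0 0" --pt "0 0 -6 0 0 0" --pt "0 0 0 0 0 0" --pt "0 0 0 0 0 0" --jaw 0.5

```text
clock: 25.22
ee_pos: [0.5603, -0.0456, 0.2226]
eef_rot: [-3.141, 0.0, 1.253]
contact_force: [-0.4, 0.5, -0.3]
finger_gap: 0.0426
gripper_force: 0.0
```

```bash
python3 look.py w8
python3 - <<'E'
from jig import *
p,z,c=pickle.load(open("w8.pkl","rb"));W=cloud(z,c);X,Y,H=[W[...,i] for i in range(3)]
r=(abs(X-.56)<.022)&(abs(Y+.0455)<.022)
for lo,hi in((.067,.085),(.0415,.0475)):
    q=W[r&(H>lo)&(H<hi)];cc,rr=cv2.minEnclosingCircle((q[:,:2]*1000).astype(np.float32));print(len(q),np.median(q[:,2]).round(4),np.round(cc,1),round(rr,1))
E
```

```text
spigot 667 x [-0.0128  0.0005  0.0129] y [0.0247 0.0377 0.0503] h 0.0855 circ [-0.  37.5] 13.8
thick 682 x [-0.0209 -0.0004  0.021 ] y [0.0167 0.0358 0.0543] h 0.0635 circ [-0.5 30. ] 27.6
stop 1499 x [-0.0275 -0.0004  0.027 ] y [0.0591 0.0717 0.0838] h 0.0596 circ [-0.2 72. ] 30.0
jaw 473 x [-0.0219 -0.0004  0.0211] y [-0.0269  0.0017  0.0072] h 0.0594 circ [-0.4 -6.8] 25.5
262 0.0713 [559.7 -44.9] 9.9
118 0.0436 [559.7 -44.8] 12.9
```

View pics/w8.png

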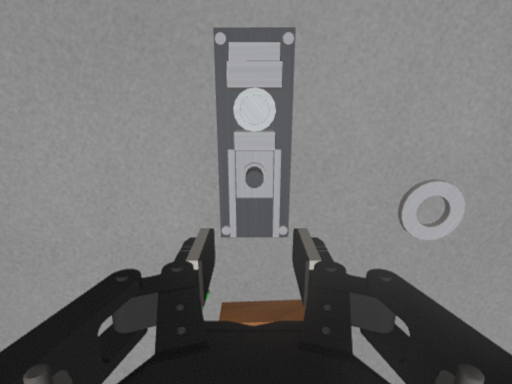

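The picture shows the stub at (255,110), clamped between the stop and the jaw. The pin at (255,176) is fully home: knob top 71 mm (72 expected), collar top 43.6 mm (44 expected), and the two are concentric, so it is upright. The gripper is clear, so I'm handing in.

```bash
python3 -c "
from station import *
print(sign_off())"
```

```text
the job is handed in; nothing more can be done
None
```

The job is handed in at about 25 s of the 67 s allowed; no verdict came back, but my last camera check showed the stub upright against the stop, the jaw closed on it and the pin fully home, and I never touched the bolt, flange or brush.

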